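Stock the ribbon-change caddy for the label printer

ROBOT

A 6-joint arm with a two-finger parallel gripper is mounted at the origin on a cart in front of the work surface, level with it; the furniture and walls round the work are solid. World frame = base frame: x ahead of the robot, y to its left, z up, the work surface at z = 0. Lengths are in mm, angles in degrees, forces in N, time in s.
With the tool pointing down it reaches from about 350 to 850 mm from the base axis. Payload 8.1 kg.
Tool frame: the origin (TCP) lies at the very end of the fingers, on their centre line; the grasp point (between the pads) lies 19 mm behind it (r.grasp_offset is the distance from the TCP to the grasp point, in mm); z points along the fingers, y is the line along which they close (so a half turn about z gives the same grasp; the last joint's range is limited). The gripper opens to 85 mm and grips with 20 to 120 N. Pads are 22 mm wide; open, the fingers measure 114 mm over their backs; the gripper's body (76 mm by 85 mm) begins 54 mm behind the grasp point. The pads swing forward as they close: fully open they stand 13 mm farther back than shut.
Start: joints at [-76.112, 7.471, 85.268, -0, 87.261, -4.893], TCP at [193.197, -568.05, 231.292] pointing down, gripper open.
Joint ranges: [-169.43, 169.43], [-51.17, 129.36], [1.28, 143.12], [-76.62, 256.62], [0, 156.53], [-152.29, 152.29]. Speed limits (degrees/s): [136.94, 136.94, 159.86, 180, 180, 180].

INTERFACE

Orientations are given as [roll, pitch, yaw] about the fixed x, y, z axes, in that order (R = Rz(yaw) Ry(pitch) Rx(roll)).
In Python, from bench import r gives the robot as it stands.
- The arm moves only by the tool carry_out, never from a script. Its argument "commands" is a list of rows, each an object with "jaw": the finger opening in m, from 0 to 0.0854; "translation": the shift along the tool's x, y, z in m, a list of three; "spin": the turn about the tool's z in rad. A call has exactly 8 rows; each row shifts and turns the commanded pose from where the row before left it, along the tool's axes as they then stand; what a row does not reach is not made up. A row lasts 1/12 s, in which the tool goes at most 41.7 mm and 7.16 degrees, less where a joint would pass 70% of its speed; a pose out of reach is approached as far as the arm can. A call is refused whole if a number of a shift passes 0.0417 or a number of a turn 0.125, either way. A call with a gripper value outside its range is refused whole. The fingers move at their own pace and stop on an object; "squeeze" is the grip in N (left out, the last holds). Time passes only in rows, so rows that do not move let the fingers close, or fill a call up. It gives the time, the measured TCP pose, the force, the opening and the grip force at its end, in the units of the state.
- r.sense(): the state, without advancing time (a new reading comes with each control period).
- r.snapshot(name): name is "scene" or "side" or "wrist"; returns a dict with "pixels" (480x640x3 uint8, blue, green, red), "K" (3x3 intrinsics, pixels), "extrinsics" (4x4, takes a point from camera to world coordinates). Camera axes: x right, y down, z forward; pixel columns grow to the right and rows downward; lengths in mm; the calibration is good to about 2 mm. A picture is of the moment at which its call begins. There is no depth.
- r.hand_in(): hands the job in; it is judged then, once.
Trained networks look in a picture, given as the dict that the camera call returned (one of the last four; its "shot" number tells which), for a name from the list of things; names that differ only in an ending like _2 or _b are one class to them, and where a whole thing is asked for, a point or a joint stands for the part that bears it (a point fixed in the world has none). Each returns a list of dicts, best first, with "score" (0 to 1); they miss things now and then, are a little off and sometimes report something else, mostly with a low value. They report only what shows in the picture. A call takes as long as a camera call. They do not tell look-alikes from the thing itself.
- r.spot_in(picture, target): "xy" ([column, row] in pixels, amid what is visible of it).
- r.regions_of(picture, target): "pixels" (480x640 bool, what is visible of it) and "xy" ([column, row] in pixels, amid what is visible of it).
- r.landmark_of(picture, target): "xy" ([column, row] in pixels: a listed point, or the origin of a listed thing).
The state is a dict: "time": time; "joint_pos": joint angles; "qd": joint speeds; "joint_efforts": joint torques, N m; "tool_pos": TCP position; "tcp_rot": TCP orientation; "ft_force": force on the tool from outside, world axes, zero at the start; "wrist_torque": the same for the moment, N m; "finger_gap": finger opening in mm; "grip_force": force on a finger pad.
Only numpy, scipy, OpenCV 4.12 (cv2) and the standard library are available. Lean on these libraries where they do the work, as an engineer would, in place of code of your own. Each camera call takes 0.05 s, during which the arm holds its last target. There are 200 camera calls.

TASK

Stock the caddy for the next ribbon change on the label printer: stand the two full ribbon rolls upright in the two large round nests, one in each, slip the short empty core down over the post, and stand the cleaner bottle in the small, deeper nest. The nearly used-up ribbon and the long core do not belong in the caddy: leave them standing where they are.

Things in the scene. Friction and masses are not known exactly. Their poses are not given: they have to be found in the camera images.
- ribbon_1: A full roll of printer ribbon standing on end: black winding 58 mm in diameter from 1 to 72 mm height, on a brown cardboard core of 26 mm that shows to 78 mm height. 160 g or so. Origin: centre of its underside; z up along its axis. Same as ribbon_2; either may go in either ribbon nest.
- ribbon_2: The other full roll of printer ribbon, same as ribbon_1 (58 mm in diameter, 78 mm tall). Origin: centre of its underside; z up along its axis. (Not to be hit: behind the work stands a tall label machine whose dark upper half, from 340 mm up, juts out to within about 130 mm, seen from above, of the nearest things and nests; swing the arm from side to side drawn in close to the robot.)
- short_core: Short empty brown cardboard core, an open tube standing on end: 41 mm outside diameter, bore at least 29 mm, 60 mm tall. About 20 g. Origin: centre of its underside; z up along its axis.
- bottle: Brown bottle of cleaner with a white ribbed cap, standing: 46 mm in diameter, 85 mm tall, about 110 g. Origin: centre of its underside; z up along its axis.
- long_core: Look-alike to leave: long empty brown cardboard core standing on end, 41 mm outside diameter, 90 mm tall. Origin: centre of its underside.
- spent_ribbon: Look-alike to leave: nearly used-up ribbon standing on end, the same 26 mm cardboard core 78 mm tall, but with only a thin black winding 34 mm in diameter and 72 mm high. Origin: centre of its underside.
- ribbon_nest_1: Grey plastic block, 98 x 98 x 24 mm, with a large round nest (74 mm diameter, 18 mm deep) for a ribbon. Four blocks, all turned alike, sit edge to edge 2 x 2 (centres 100 mm apart) in the caddy. Origin: centre of its underside, 3 mm above the bench; nest floor 6 mm, rim 24 mm above the origin; x, y along the block's sides, z up.
- ribbon_nest_2: Second block with a large round nest, same as ribbon_nest_1. The caddy holding the blocks is a low grey steel tray fixed to the bench, 206 x 206 mm, rim 22 mm high, with a wire handle lying flat out 30 mm beyond its front and back. Origin: centre of the block's underside; nest floor 6 mm, rim 24 mm above it; z up.
- bottle_nest: Grey block in the caddy, 98 x 98 mm, taller than the ribbon nests (36 mm), with a smaller and deeper round nest 62 mm in diameter and 30 mm deep for the bottle. Origin: centre of its underside, 3 mm above the bench; nest floor 6 mm and rim 36 mm above the origin.
- core_post: Grey plate in the caddy, 98 x 98 x 8 mm, with an upright steel post in its middle, 14 mm in diameter with a tapered tip, top 50 mm above the origin. The short core slips over the post and rests on the plate, 8 mm above the origin. Origin: centre of its underside, 3 mm above the bench; z up along the post.
Not all that is in view belongs to the job. What is shaped like the ribbon_1 but pink is not meant.

How it is judged:
By the outcome, as a careful person would: the job done as asked, in the order asked, and still so for the second after the job is handed in, with the robot touching nothing.
It also fails if it takes over 112 s, if anything falls off the work surface, if the arm or the gripper's body presses on something with over 40 N, if the wrist force passes 120 N, or if a joint passes its speed limit or range.

## Working session

There is one attempt and no reset: what is moved stays moved. The work goes in short steps, Python scripts to look and compute and a tool call to move; the robot and the scene stay as the last step left them, time stands still between calls to the robot, and variables do not carry over. Pictures are saved under pics/ and viewed, at most 14 in all, crops included, and the job is handed in when it is done.

Besides the shell and the picture viewer there is one more tool, called after "Request:" as name(argument=value, ...), one argument or row to a line, values as JSON. carry_out: Moves the arm, as the interface text tells. Its arguments: {"type":"object","properties":{"commands":{"type":"array","items":{"type":"object","properties":{"jaw":{"type":"number"},"translation":{"type":"array","items":{"type":"number"}},"spin":{"type":"number"}}}},"squeeze":{"type":"number"}},"required":["commands"]}

```bash
mkdir -p pics; ls; cat > h.py <<'E'
import numpy as np, cv2
from bench import r
def ray(p,uv,z):
    K=np.array(p["K"]);T=np.array(p["extrinsics"])
    d=T[:3,:3]@np.linalg.solve(K,[uv[0],uv[1],1.]);o=T[:3,3]
    return (o+d*(z-o[2])/d[2])[:2].round(1)
def proj(p,X):
    K=np.array(p["K"]);T=np.linalg.inv(np.array(p["extrinsics"]))
    c=T[:3,:3]@np.array(X,float)+T[:3,3];q=K@c;return (q[:2]/q[2]).round(1)
NM=["ribbon_1","short_core","bottle","long_core","spent_ribbon","ribbon_nest_1","bottle_nest","core_post"]
E
python3 - <<'E'
from h import *
for n in ["scene","side"]:
    p=r.snapshot(n);cv2.imwrite(f"pics/{n}0.png",p["pixels"])
    print(n,np.array(p["extrinsics"])[:3,3].round())
    for t in NM:
        z=3 if "nest" in t or "post" in t else 0
        for d in r.landmark_of(p,t): print(t,round(d["score"],2),np.round(d["xy"]),ray(p,d["xy"],z))
s=r.sense();print(s["tool_pos"],s["tcp_rot"],s["time"],s["finger_gap"])
E
```

```text
pics
scene [1368. -737.  526.]
ribbon_1 0.91 [389. 253.] [587.3 209.5]
ribbon_1 0.87 [346. 243.] [470.7 180.6]
ribbon_1 0.75 [291. 323.] [ 675.4 -175.3]
short_core 0.68 [331. 227.] [364.5 230.9]
bottle 0.71 [405. 230.] [519.7 355.1]
bottle 0.62 [281. 255.] [414.9  15.1]
bottle 0.32 [324. 260.] [506.9  67.8]
long_core 0.66 [225. 322.] [ 586.3 -261.3]
spent_ribbon 0.79 [369. 226.] [427.6 313.6]
ribbon_nest_1 0.8 [323. 257.] [499.9  73.4]
ribbon_nest_1 0.58 [279. 256.] [419.6   5. ]
ribbon_nest_1 0.25 [347. 243.] [479.2 173.1]
bottle_nest 0.6 [266. 276.] [486.2 -86.7]
core_post 0.95 [313. 277.] [561.  -15.1]
side [461. 855. 429.]
ribbon_1 0.84 [276. 219.] [ 677.3 -159.6]
ribbon_1 0.75 [356. 299.] [471.7 180.9]
ribbon_1 0.67 [297. 313.] [566.9 232.7]
short_core 0.9 [421. 321.] [366.4 236.6]
bottle 0.73 [311. 356.] [530.5 338.2]
long_core 0.57 [324. 209.] [ 565.7 -234. ]
spent_ribbon 0.56 [389. 352.] [418.8 317.7]
ribbon_nest_1 0.6 [383. 252.] [420.9   0.6]
ribbon_nest_1 0.56 [338. 266.] [509.2  69.8]
bottle_nest 0.89 [358. 236.] [475.5 -73.2]
core_post 0.97 [318. 244.] [560.  -23.7]
[ 193.19293744 -568.07654067  231.32034241] [ 1.79996460e+02 -1.81178865e-04  1.87811365e+01] 0.9 85.22180841803059
```

View pics/scene0.png

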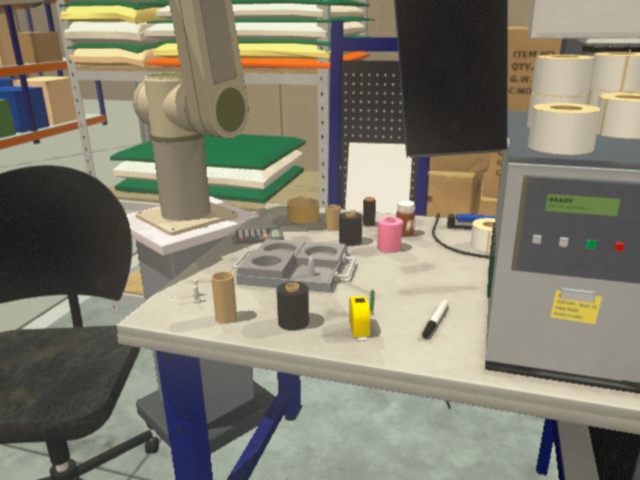

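View pics/side0.png

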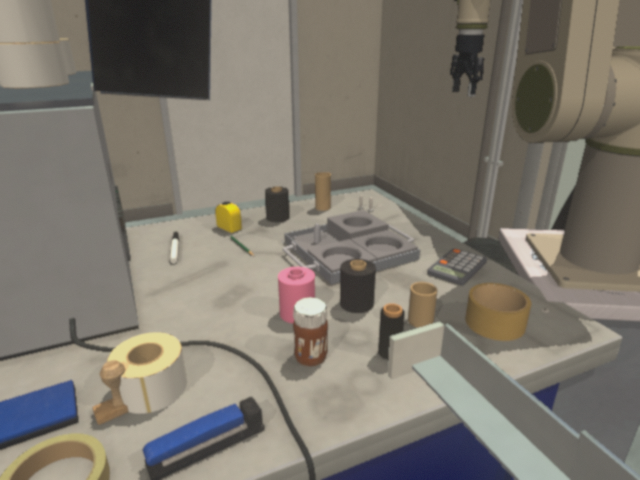

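The scene picture shows the black rolls at about (350,228) and (292,305), the pink decoy at (390,235), the short core at (333,217) and the bottle at (405,218). It also shows the caddy at (295,265), the spent ribbon at (369,212) and the long core at (225,297). The side picture agrees: rolls at (357,286) and (277,204), short core at (423,305), bottle at (311,332).

I'll go to the far roll first.

Request:
carry_out(
  commands=[
    {"jaw": 0.085, "translation": [0.0344, -0.0146, 0], "spin": 0},
    {"jaw": 0.085, "translation": [0.0344, -0.0146, 0], "spin": 0},
    {"jaw": 0.085, "translation": [0.0344, -0.0146, 0], "spin": 0},
    {"jaw": 0.085, "translation": [0.0344, -0.0146, 0], "spin": 0},
    {"jaw": 0.085, "translation": [0.0344, -0.0146, 0], "spin": 0},
    {"jaw": 0.085, "translation": [0.0344, -0.0146, 0], "spin": 0},
    {"jaw": 0.085, "translation": [0.0344, -0.0146, 0], "spin": 0},
    {"jaw": 0.085, "translation": [0.0344, -0.0146, 0], "spin": 0},
  ],
  squeeze=40,
)

```text
time: 1.57
tool_pos: [417.3, -367.5, 231.5]
tcp_rot: [180.0, -0.0, 18.8]
ft_force: [-0.4, -1.0, -0.4]
finger_gap: 85.3
grip_force: 0.0
```

Request:
carry_out(
  commands=[
    {"jaw": 0.085, "translation": [0.0344, -0.0146, 0], "spin": 0},
    {"jaw": 0.085, "translation": [0.0344, -0.0146, 0], "spin": 0},
    {"jaw": 0.085, "translation": [0.0344, -0.0146, 0], "spin": 0},
    {"jaw": 0.085, "translation": [0.0344, -0.0146, 0], "spin": 0},
    {"jaw": 0.085, "translation": [0.0344, -0.0146, 0], "spin": 0},
    {"jaw": 0.085, "translation": [0.0344, -0.0146, 0], "spin": 0},
    {"jaw": 0.085, "translation": [0.0344, -0.0146, 0], "spin": 0},
    {"jaw": 0.085, "translation": [0.0344, -0.0146, 0], "spin": 0},
  ],
)

```text
time: 2.23
tool_pos: [640.3, -168.2, 231.3]
tcp_rot: [180.0, -0.0, 18.8]
ft_force: [0.9, -0.8, 0.4]
finger_gap: 85.2
grip_force: 0.0
```

```bash
cat >> h.py <<'E'
def togo(x,y,z,yaw=None):
    s=r.sense();t=np.array(s["tool_pos"]);a=np.radians(s["tcp_rot"][2]);d=np.array([x,y,z])-t
    v=np.array([np.cos(a)*d[0]+np.sin(a)*d[1],np.sin(a)*d[0]-np.cos(a)*d[1],-d[2]])
    print("at",t.round(1),"rot",np.round(s["tcp_rot"],2),"t",round(s["time"],2),"gap",round(s["finger_gap"],1),"grip",round(s["grip_force"],1),"F",np.round(s["ft_force"],1),"togo(mm,tool)",v.round(1),"rows",round(np.linalg.norm(v)/41,1))
def see(p,names):
    for t in names:
        z=3 if "nest" in t or "post" in t else 0
        for d in r.landmark_of(p,t): print(t,round(d["score"],2),np.round(d["xy"]),ray(p,d["xy"],z))
E
python3 - <<'E'
from h import *
p=r.snapshot("wrist");cv2.imwrite("pics/w1.png",p["pixels"])
T=np.array(p["extrinsics"]);print(T.round(2))
see(p,["ribbon_1","long_core"]+NM[5:])
togo(675,-168,31)
E
```

```text
[[ 3.2000e-01 -9.0000e-01 -2.9000e-01  7.1222e+02]
 [-9.5000e-01 -3.1000e-01 -1.0000e-01 -1.4366e+02]
 [ 0.0000e+00  3.0000e-01 -9.5000e-01  3.7277e+02]
 [ 0.0000e+00  0.0000e+00  0.0000e+00  1.0000e+00]]
ribbon_1 0.74 [338. 160.] [ 676.8 -168.2]
long_core 0.94 [380. 292.] [ 571.5 -247.7]
ribbon_nest_1 0.92 [ 42. 256.] [506.3  63.4]
ribbon_nest_1 0.89 [ 92. 344.] [427.7   4.2]
bottle_nest 0.67 [190. 324.] [480.7 -83.1]
core_post 0.89 [144. 224.] [566.1 -20. ]
at [ 638.6 -170.2  231.2] rot [1.7999e+02 3.0000e-02 1.8760e+01] t 2.53 gap 85.3 grip 0.0 F [ 0.  -0.6  0.2] togo(mm,tool) [ 35.2   9.6 200.2] rows 5.0
```

View pics/w1.png

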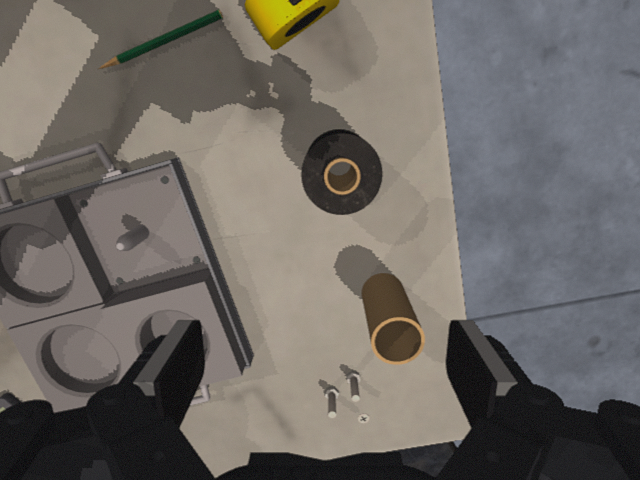

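The wrist view shows the roll's core ring at (342,175) with clear space around it, the long core at (397,340), the post plate at (130,235), ribbon nests at (35,262) and (80,358), and the bottle nest at (170,342).

```bash
python3 - <<'E'
from h import *
p=r.snapshot("wrist")
print(ray(p,(342,175.5),78))
# caddy grid fit from the views
L=np.array([[[505,71],[420.5,2.5],[480,-79],[560.5,-20]],[[506.3,63.4],[427.7,4.2],[480.7,-83.1],[566.1,-20]]]).mean(0)
# local order: n2(+x), n1, bottle, post
loc=np.array([[50,50],[-50,50],[-50,-50],[50,-50]])
M,_=cv2.estimateAffinePartial2D(loc.astype(float),L);a=np.arctan2(M[1,0],M[0,0]);print(np.degrees(a),np.hypot(M[0,0],M[1,0]))
R=np.array([[np.cos(a),-np.sin(a)],[np.sin(a),np.cos(a)]]);print((loc@R.T+L.mean(0)).round(1))
for n,z,uv in [("nest2",27,(35,263)),("nest1",27,(79,359)),("bott",39,(171,342))]: print(n,ray(p,uv,z))
print(ray(p,(118,245),53))
E
```

```text
[ 673.3 -171.3]
38.05935710022803 1.035723062961442
[[501.9  62.6]
 [423.2   0.9]
 [484.8 -77.8]
 [563.5 -16.2]]
nest2 [509.1  52.5]
nest1 [424.8   1.4]
bott [478.7 -79.1]
[560.9 -23. ]
```

Request:
carry_out(
  commands=[
    {"jaw": 0.085, "translation": [0.0342, 0.0109, 0], "spin": 0},
    {"jaw": 0.085, "translation": [0, 0, 0.04], "spin": 0},
    {"jaw": 0.085, "translation": [0, 0, 0.04], "spin": 0},
    {"jaw": 0.085, "translation": [0, 0, 0.04], "spin": 0},
    {"jaw": 0.085, "translation": [0, 0, 0.035], "spin": 0},
    {"jaw": 0.085, "translation": [0, 0, 0.025], "spin": 0},
    {"jaw": 0.085, "translation": [0, 0, 0.018], "spin": 0},
    {"jaw": 0.05, "translation": [0, 0, 0], "spin": 0},
  ],
)

```text
time: 3.25
tool_pos: [670.4, -169.2, 27.5]
tcp_rot: [-179.7, 0.4, 18.7]
ft_force: [-1.4, 0.4, -0.7]
finger_gap: 75.3
grip_force: 0.0
```

Request:
carry_out(
  commands=[
    {"jaw": 0.05, "translation": [0, 0, 0], "spin": 0},
    {"jaw": 0.05, "translation": [0, 0, 0], "spin": 0},
    {"jaw": 0.05, "translation": [0, 0, 0], "spin": 0},
    {"jaw": 0.05, "translation": [0, 0, 0], "spin": 0},
    {"jaw": 0.05, "translation": [0, 0, 0], "spin": 0},
    {"jaw": 0.05, "translation": [0, 0, 0], "spin": 0},
    {"jaw": 0.05, "translation": [0, 0, 0], "spin": 0},
    {"jaw": 0.05, "translation": [0, 0, 0], "spin": 0},
  ],
)

```text
time: 3.92
tool_pos: [675.6, -169.2, 34.3]
tcp_rot: [179.9, -0.1, 18.8]
ft_force: [-0.9, 0.0, 3.9]
finger_gap: 57.3
grip_force: 44.9
```

Request:
carry_out(
  commands=[
    {"jaw": 0.05, "translation": [0, 0, -0.02], "spin": 0},
    {"jaw": 0.05, "translation": [0, 0, -0.035], "spin": 0},
    {"jaw": 0.05, "translation": [0, 0, -0.04], "spin": 0},
    {"jaw": 0.05, "translation": [0, 0, -0.025], "spin": 0},
    {"jaw": 0.05, "translation": [-0.0034, -0.0111, 0], "spin": 0},
    {"jaw": 0.05, "translation": [-0.0068, -0.0222, 0], "spin": 0},
    {"jaw": 0.05, "translation": [-0.0102, -0.0333, 0], "spin": 0},
    {"jaw": 0.05, "translation": [-0.011, -0.0361, 0], "spin": 0},
  ],
)

```text
time: 4.58
tool_pos: [611.5, -81.8, 153.0]
tcp_rot: [180.0, -0.0, 18.7]
ft_force: [1.0, 0.9, -1.5]
finger_gap: 57.2
grip_force: 44.7
```

Request:
carry_out(
  commands=[
    {"jaw": 0.05, "translation": [-0.011, -0.0361, 0], "spin": 0},
    {"jaw": 0.05, "translation": [-0.011, -0.0361, 0], "spin": 0},
    {"jaw": 0.05, "translation": [-0.011, -0.0361, 0], "spin": 0},
    {"jaw": 0.05, "translation": [-0.0093, -0.0305, 0], "spin": 0},
    {"jaw": 0.05, "translation": [-0.0068, -0.0222, 0], "spin": 0},
    {"jaw": 0.05, "translation": [-0.0042, -0.0139, 0], "spin": 0},
    {"jaw": 0.05, "translation": [0, 0, 0], "spin": 0},
    {"jaw": 0.05, "translation": [0, 0, 0], "spin": 0},
  ],
)

```text
time: 5.25
tool_pos: [505.5, 66.8, 153.4]
tcp_rot: [180.0, -0.0, 18.9]
ft_force: [0.7, -0.3, -0.9]
finger_gap: 57.1
grip_force: 44.7
```

```bash
python3 - <<'E'
from h import *
for n in ["wrist","side","scene"]:
    p=r.snapshot(n);print(n);see(p,NM[5:]+(["ribbon_1"] if n!="scene" else []))
    cv2.imwrite(f"pics/{n}2.png",p["pixels"])
togo(505,66,43)
E
```

```text
wrist
ribbon_nest_1 0.71 [331. 221.] [507.7  62.4]
bottle_nest 0.88 [495. 312.] [480.  -79.7]
core_post 0.64 [471. 184.] [564.  -20.7]
ribbon_1 0.8 [113.  54.] [566. 231.]
ribbon_1 0.63 [137. 210.] [469.9 196.2]
ribbon_1 0.59 [322. 286.] [457.1  51.9]
side
ribbon_nest_1 0.82 [340. 264.] [505.9  63.7]
ribbon_nest_1 0.56 [385. 251.] [417.8  -2.5]
bottle_nest 0.61 [355. 236.] [481.1 -73.8]
core_post 0.9 [314. 245.] [567.2 -17.1]
ribbon_1 0.82 [294. 316.] [569.1 242.9]
ribbon_1 0.78 [340. 212.] [ 524.  -223.3]
scene
ribbon_nest_1 0.71 [324. 255.] [493.8  81.5]
ribbon_nest_1 0.6 [283. 256.] [429.7   7.5]
bottle_nest 0.64 [266. 274.] [476.4 -79.9]
core_post 0.94 [312. 278.] [565.6 -21.1]
at [505.4  66.5 153.3] rot [180.     0.    18.78] t 5.95 gap 57.3 grip 44.7 F [ 1.   1.  -1.4] togo(mm,tool) [ -0.6   0.3 110.3] rows 2.7
```

View pics/wrist2.png

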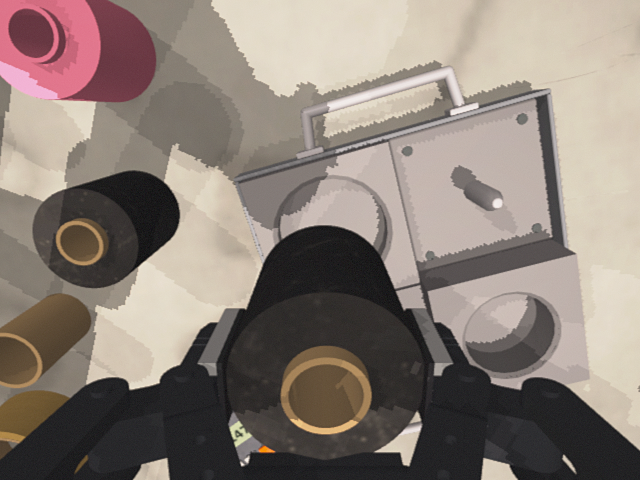

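The wrist view shows the gripped roll over nest (330,225), the post at (480,195), the bottle nest at (512,335), the second roll at (105,228) and the pink decoy at (75,48). Lowering.

Request:
carry_out(
  commands=[
    {"jaw": 0.05, "translation": [-0.0013, 0.0027, 0.02], "spin": 0},
    {"jaw": 0.05, "translation": [0, 0, 0.03], "spin": 0},
    {"jaw": 0.05, "translation": [0, 0, 0.025], "spin": 0},
    {"jaw": 0.05, "translation": [0, 0, 0.015], "spin": 0},
    {"jaw": 0.05, "translation": [0, 0, 0.01], "spin": 0},
    {"jaw": 0.05, "translation": [0, 0, 0.006], "spin": 0},
    {"jaw": 0.05, "translation": [0, 0, 0.003], "spin": 0},
    {"jaw": 0.05, "translation": [0, 0, 0], "spin": 0},
  ],
)

```text
time: 6.62
tool_pos: [505.3, 63.6, 44.5]
tcp_rot: [180.0, -0.0, 18.8]
ft_force: [-0.1, -0.1, -1.9]
finger_gap: 57.1
grip_force: 44.7
```

```bash
python3 - <<'E'
from h import *
p=r.snapshot("side");cv2.imwrite("pics/s3.png",cv2.resize(p["pixels"][180:380,220:480],None,fx=3,fy=3))
p=r.snapshot("wrist")
print(proj(p,(471,181,78)),ray(p,(80,242),78));togo(505,63.5,43)
E
```

```text
[-88.3 362.2] [524.4 139.7]
at [506.   63.6  45.5] rot [ 1.7997e+02 -1.0000e-01  1.8780e+01] t 6.72 gap 57.2 grip 44.7 F [ 0.6 -0.7 -2.2] togo(mm,tool) [-1.  -0.2  2.5] rows 0.1
```

View pics/s3.png

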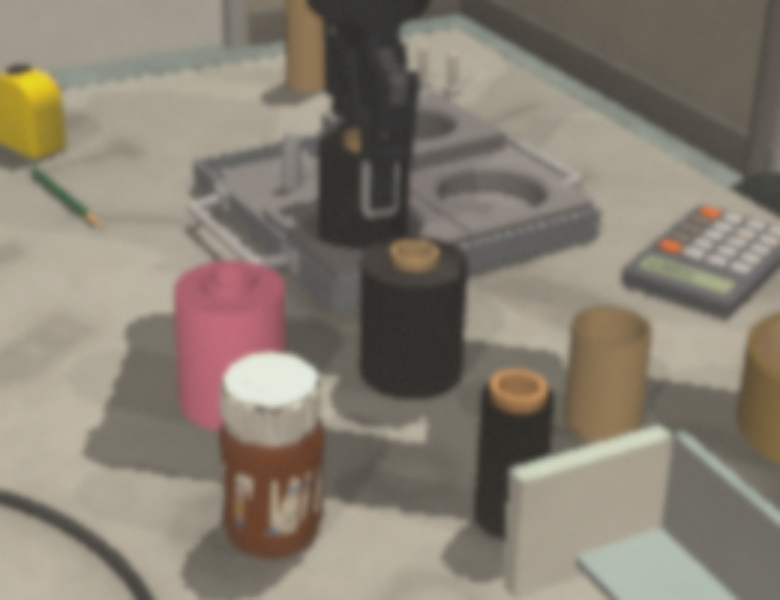

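The side crop shows the roll seated in the nest at (365,180), with its bottom below the rim. Releasing.

Request:
carry_out(
  commands=[
    {"jaw": 0.05, "translation": [0, 0, 0.0015], "spin": 0},
    {"jaw": 0.085, "translation": [0, 0, 0], "spin": 0},
    {"jaw": 0.085, "translation": [0, 0, 0], "spin": 0},
    {"jaw": 0.085, "translation": [0, 0, 0], "spin": 0},
    {"jaw": 0.085, "translation": [0, 0, 0], "spin": 0},
    {"jaw": 0.085, "translation": [0, 0, -0.02], "spin": 0},
    {"jaw": 0.085, "translation": [0, 0, -0.04], "spin": 0},
    {"jaw": 0.085, "translation": [0, 0, -0.04], "spin": 0},
  ],
)

```text
time: 7.38
tool_pos: [503.1, 63.5, 142.2]
tcp_rot: [-179.9, 0.3, 18.8]
ft_force: [0.9, 0.8, 0.4]
finger_gap: 85.2
grip_force: 0.0
```

Request:
carry_out(
  commands=[
    {"jaw": 0.085, "translation": [0, 0, -0.03], "spin": 0},
    {"jaw": 0.085, "translation": [-0.0055, -0.0244, 0], "spin": 0},
    {"jaw": 0.085, "translation": [-0.0055, -0.0244, 0], "spin": 0},
    {"jaw": 0.085, "translation": [-0.0055, -0.0244, 0], "spin": 0},
    {"jaw": 0.085, "translation": [-0.0055, -0.0244, 0], "spin": 0},
    {"jaw": 0.085, "translation": [-0.0055, -0.0244, 0], "spin": 0},
    {"jaw": 0.085, "translation": [0, 0, 0], "spin": 0},
    {"jaw": 0.085, "translation": [0, 0, 0], "spin": 0},
  ],
)

```text
time: 8.05
tool_pos: [439.4, 171.0, 173.0]
tcp_rot: [180.0, -0.0, 18.9]
ft_force: [0.6, 0.2, 0.4]
finger_gap: 85.3
grip_force: 0.0
```

```bash
python3 - <<'E'
from h import *
p=r.snapshot("wrist");cv2.imwrite("pics/w4.png",p["pixels"])
see(p,NM); togo(471,181,33)
for t in ["ribbon_1","short_core","bottle","ribbon_nest_1"]:
    for d in r.regions_of(p,t):
        y,x=np.nonzero(d["pixels"]);print(t,round(d["score"],2),x.min(),x.max(),y.min(),y.max())
E
```

```text
ribbon_1 0.61 [496. 176.] [508.5  59.7]
ribbon_1 0.57 [305. 167.] [468.8 196.6]
ribbon_1 0.57 [301.   9.] [566.9 231.1]
short_core 0.81 [218. 276.] [364.  235.9]
bottle 0.57 [134.  11.] [529.9 335.8]
long_core 0.41 [129. 178.] [418.4 317.6]
spent_ribbon 0.86 [128. 181.] [416.3 318.4]
spent_ribbon 0.65 [138.  12.] [530.2 333.3]
ribbon_nest_1 0.88 [511. 299.] [422.1   5.9]
core_post 0.75 [630. 141.] [562.4 -19.4]
at [440.  169.8 172.7] rot [1.800e+02 1.000e-02 1.873e+01] t 8.5 gap 84.9 grip 0.0 F [-0.2 -0.6  0.2] togo(mm,tool) [ 33.   -0.7 139.7] rows 3.5
ribbon_1 0.71 454 593 137 247
ribbon_1 0.61 237 344 0 57
short_core 0.93 170 246 249 333
bottle 0.7 584 639 211 360
bottle 0.69 30 166 0 48
ribbon_nest_1 0.82 447 595 236 368
ribbon_nest_1 0.56 419 584 94 268
```

View pics/w4.png

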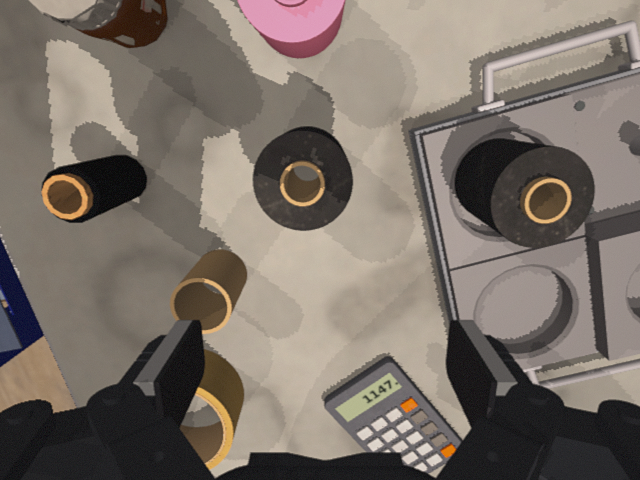

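The wrist view shows roll 1 upright in its nest (ring at 547,200), roll 2's ring at (302,184), the short core's top ring at (203,305), the spent ribbon at (67,197) and the empty nest at (520,305).

```bash
python3 - <<'E'
from h import *
p=r.snapshot("wrist")
x=ray(p,(302.5,184),78);print("B",x,"disc",ray(p,(303,180),72),"short",ray(p,(203,305),60),"nest1",ray(p,(520,306),27),"rib1",ray(p,(548,200),87))
togo(x[0],x[1],33)
E
```

```text
B [470.3 193.6] disc [471.5 194. ] short [369.2 231.3] nest1 [426.2  10.7] rib1 [506.6  63.6]
at [439.8 170.2 172.8] rot [-180.     -0.     18.77] t 8.75 gap 85.0 grip 0.0 F [-0.3 -0.1 -0.5] togo(mm,tool) [ 36.4 -12.4 139.8] rows 3.5
```

Request:
carry_out(
  commands=[
    {"jaw": 0.085, "translation": [0.0364, -0.0124, 0], "spin": 0},
    {"jaw": 0.085, "translation": [0, 0, 0.025], "spin": 0},
    {"jaw": 0.085, "translation": [0, 0, 0.035], "spin": 0},
    {"jaw": 0.085, "translation": [0, 0, 0.035], "spin": 0},
    {"jaw": 0.085, "translation": [0, 0, 0.025], "spin": 0},
    {"jaw": 0.085, "translation": [0, 0, 0.014], "spin": 0},
    {"jaw": 0.085, "translation": [0, 0, 0.006], "spin": 0},
    {"jaw": 0.085, "translation": [0, 0, 0], "spin": 0},
  ],
)

```text
time: 9.42
tool_pos: [468.8, 193.3, 31.1]
tcp_rot: [-180.0, 0.2, 18.8]
ft_force: [-0.7, -0.6, 0.3]
finger_gap: 84.9
grip_force: 0.0
```

Request:
carry_out(
  commands=[
    {"jaw": 0.05, "translation": [0, 0, 0], "spin": 0},
    {"jaw": 0.05, "translation": [0, 0, 0], "spin": 0},
    {"jaw": 0.05, "translation": [0, 0, 0], "spin": 0},
    {"jaw": 0.05, "translation": [0, 0, 0], "spin": 0},
    {"jaw": 0.05, "translation": [0, 0, 0], "spin": 0},
    {"jaw": 0.05, "translation": [0, 0, 0], "spin": 0},
    {"jaw": 0.05, "translation": [0, 0, 0], "spin": 0},
    {"jaw": 0.05, "translation": [0, 0, 0], "spin": 0},
  ],
)

```text
time: 10.08
tool_pos: [471.8, 194.3, 34.8]
tcp_rot: [-180.0, -0.2, 18.8]
ft_force: [-1.2, 0.1, 6.1]
finger_gap: 57.1
grip_force: 42.2
```

Request:
carry_out(
  commands=[
    {"jaw": 0.05, "translation": [0, 0, -0.01], "spin": 0},
    {"jaw": 0.05, "translation": [0, 0, -0.025], "spin": 0},
    {"jaw": 0.05, "translation": [0, 0, -0.035], "spin": 0},
    {"jaw": 0.05, "translation": [0, 0, -0.03], "spin": 0},
    {"jaw": 0.05, "translation": [0, 0, -0.02], "spin": 0},
    {"jaw": 0.05, "translation": [0, 0, 0], "spin": 0},
    {"jaw": 0.05, "translation": [-0.0053, 0.0082, 0], "spin": 0},
    {"jaw": 0.05, "translation": [-0.0106, 0.0164, 0], "spin": 0},
  ],
)

```text
time: 10.75
tool_pos: [462.6, 165.7, 152.5]
tcp_rot: [-180.0, 0.0, 18.9]
ft_force: [0.4, -0.7, -2.5]
finger_gap: 57.1
grip_force: 43.1
```

Request:
carry_out(
  commands=[
    {"jaw": 0.05, "translation": [-0.018, 0.0278, 0], "spin": 0},
    {"jaw": 0.05, "translation": [-0.019, 0.0294, 0], "spin": 0},
    {"jaw": 0.05, "translation": [-0.019, 0.0294, 0], "spin": 0},
    {"jaw": 0.05, "translation": [-0.018, 0.0278, 0], "spin": 0},
    {"jaw": 0.05, "translation": [-0.0106, 0.0164, 0], "spin": 0},
    {"jaw": 0.05, "translation": [-0.0053, 0.0082, 0], "spin": 0},
    {"jaw": 0.05, "translation": [0, 0, 0], "spin": 0},
    {"jaw": 0.05, "translation": [0, 0, 0], "spin": 0},
  ],
)

```text
time: 11.42
tool_pos: [422.1, 4.7, 152.0]
tcp_rot: [-179.9, 0.1, 18.7]
ft_force: [0.6, -0.3, -2.2]
finger_gap: 57.2
grip_force: 43.2
```

```bash
python3 - <<'E'
from h import *
for n in ["wrist","side"]:
    p=r.snapshot(n);print(n);see(p,NM[5:])
togo(423,5,43)
E
```

```text
wrist
ribbon_nest_1 0.84 [325. 219.] [424.3   5.2]
ribbon_nest_1 0.65 [282.  76.] [505.1  61.8]
bottle_nest 0.57 [466. 184.] [479.4 -79.2]
core_post 0.72 [438.  29.] [561.9 -22.4]
side
ribbon_nest_1 0.94 [382. 252.] [424.5   4.1]
ribbon_nest_1 0.77 [344. 265.] [498.3  67.1]
bottle_nest 0.91 [357. 236.] [477.2 -71.5]
core_post 0.64 [318. 246.] [558.5 -14. ]
at [422.8   5.3 152.8] rot [-1.7999e+02  1.0000e-02  1.8850e+01] t 11.82 gap 57.6 grip 43.2 F [ 0.1 -0.3 -1.7] togo(mm,tool) [1.000e-01 4.000e-01 1.098e+02] rows 2.7
```

Well centred (about 1 mm off); lowering and releasing.

Request:
carry_out(
  commands=[
    {"jaw": 0.05, "translation": [0.001, 0, 0.02], "spin": 0},
    {"jaw": 0.05, "translation": [0, 0, 0.03], "spin": 0},
    {"jaw": 0.05, "translation": [0, 0, 0.025], "spin": 0},
    {"jaw": 0.05, "translation": [0, 0, 0.015], "spin": 0},
    {"jaw": 0.05, "translation": [0, 0, 0.01], "spin": 0},
    {"jaw": 0.05, "translation": [0, 0, 0.006], "spin": 0},
    {"jaw": 0.05, "translation": [0, 0, 0.002], "spin": 0},
    {"jaw": 0.05, "translation": [0, 0, 0], "spin": 0},
  ],
)

```text
time: 12.48
tool_pos: [424.0, 5.1, 45.1]
tcp_rot: [180.0, -0.0, 18.8]
ft_force: [1.0, 0.5, -2.0]
finger_gap: 57.6
grip_force: 43.2
```

```bash
python3 - <<'E'
from h import *
togo(423,5,43)
E
```

```text
at [424.    5.1  45.1] rot [ 1.7999e+02 -2.0000e-02  1.8790e+01] t 12.48 gap 57.6 grip 43.2 F [ 1.   0.5 -2. ] togo(mm,tool) [-1.  -0.2  2.1] rows 0.1
```

Request:
carry_out(
  commands=[
    {"jaw": 0.05, "translation": [0, 0, 0.0015], "spin": 0},
    {"jaw": 0.085, "translation": [0, 0, 0], "spin": 0},
    {"jaw": 0.085, "translation": [0, 0, 0], "spin": 0},
    {"jaw": 0.085, "translation": [0, 0, 0], "spin": 0},
    {"jaw": 0.085, "translation": [0, 0, 0], "spin": 0},
    {"jaw": 0.085, "translation": [0, 0, -0.02], "spin": 0},
    {"jaw": 0.085, "translation": [0, 0, -0.04], "spin": 0},
    {"jaw": 0.085, "translation": [0, 0, -0.04], "spin": 0},
  ],
)

```text
time: 13.15
tool_pos: [421.8, 5.2, 143.1]
tcp_rot: [-179.9, 0.2, 18.8]
ft_force: [1.0, 0.1, 0.1]
finger_gap: 84.9
grip_force: 0.0
```

Request:
carry_out(
  commands=[
    {"jaw": 0.085, "translation": [0, 0, -0.03], "spin": 0},
    {"jaw": 0.085, "translation": [-0.0009, -0.0224, 0], "spin": 0},
    {"jaw": 0.085, "translation": [-0.001, -0.0381, 0], "spin": 0},
    {"jaw": 0.085, "translation": [-0.001, -0.0404, 0], "spin": 0},
    {"jaw": 0.085, "translation": [-0.001, -0.0404, 0], "spin": 0},
    {"jaw": 0.085, "translation": [-0.001, -0.0381, 0], "spin": 0},
    {"jaw": 0.085, "translation": [-0.001, -0.0224, 0], "spin": 0},
    {"jaw": 0.085, "translation": [-0.001, -0.0224, 0], "spin": 0},
  ],
)

```text
time: 13.82
tool_pos: [344.1, 216.8, 173.7]
tcp_rot: [-180.0, -0.1, 18.9]
ft_force: [0.5, 0.1, -0.7]
finger_gap: 85.0
grip_force: 0.0
```

Request:
carry_out(
  commands=[
    {"jaw": 0.085, "translation": [0, 0, 0], "spin": 0},
    {"jaw": 0.085, "translation": [0, 0, 0], "spin": 0},
    {"jaw": 0.085, "translation": [0, 0, 0], "spin": 0},
    {"jaw": 0.085, "translation": [0, 0, 0], "spin": 0},
    {"jaw": 0.085, "translation": [0, 0, 0], "spin": 0},
    {"jaw": 0.085, "translation": [0, 0, 0], "spin": 0},
    {"jaw": 0.085, "translation": [0, 0, 0], "spin": 0},
    {"jaw": 0.085, "translation": [0, 0, 0], "spin": 0},
  ],
)

```text
time: 14.48
tool_pos: [345.1, 214.7, 173.3]
tcp_rot: [180.0, 0.0, 18.7]
ft_force: [0.0, 0.7, 0.1]
finger_gap: 85.2
grip_force: 0.0
```

```bash
python3 - <<'E'
from h import *
p=r.snapshot("wrist");cv2.imwrite("pics/w5.png",p["pixels"])
see(p,["short_core","bottle","spent_ribbon"]); togo(369,232,16)
E
```

```text
short_core 0.68 [306. 183.] [363.2 235.4]
spent_ribbon 0.57 [214.  69.] [418.2 320. ]
at [345.  215.  173.3] rot [180.     0.    18.77] t 14.68 gap 85.4 grip 0.0 F [-0.9  0.2  0.5] togo(mm,tool) [ 28.2  -8.3 157.3] rows 3.9
```

View pics/w5.png

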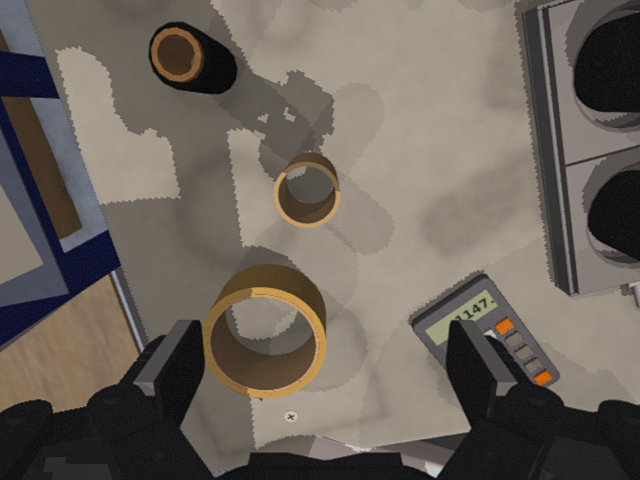

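The wrist view shows the short core ring at (307,195), a tape roll behind it at (265,335), the spent ribbon at (178,53), and both rolls in nests at the right edge.

```bash
python3 - <<'E'
from h import *
p=r.snapshot("wrist")
x=ray(p,(307,195),60);print("core",x)
for z in (30,50): print("tape",z,ray(p,(266,343),z),ray(p,(205,340),z),ray(p,(266,288),z))
togo(x[0],x[1],18)
E
```

```text
core [366.7 233.8]
tape 30 [241.6 227.4] [229.2 272.2] [285.5 240.2]
tape 50 [253.9 228.2] [242.4 269.9] [294.7 240.2]
at [345.  215.1 173.3] rot [180.     0.    18.78] t 14.73 gap 84.7 grip 0.0 F [-0.6 -0.3  0.2] togo(mm,tool) [ 26.6 -10.7 155.3] rows 3.9
```

Request:
carry_out(
  commands=[
    {"jaw": 0.085, "translation": [0.026, -0.011, 0], "spin": 0},
    {"jaw": 0.085, "translation": [0, 0, 0.025], "spin": 0},
    {"jaw": 0.085, "translation": [0, 0, 0.04], "spin": 0},
    {"jaw": 0.085, "translation": [0, 0, 0.035], "spin": 0},
    {"jaw": 0.085, "translation": [0, 0, 0.025], "spin": 0},
    {"jaw": 0.085, "translation": [0, 0, 0.017], "spin": 0},
    {"jaw": 0.085, "translation": [0, 0, 0.008], "spin": 0},
    {"jaw": 0.085, "translation": [0, 0, 0.002], "spin": 0},
  ],
  squeeze=25,
)

```text
time: 15.4
tool_pos: [364.7, 233.3, 19.7]
tcp_rot: [180.0, 0.2, 18.8]
ft_force: [-0.5, -0.7, 0.1]
finger_gap: 84.8
grip_force: 0.0
```

Request:
carry_out(
  commands=[
    {"jaw": 0.035, "translation": [0, 0, 0], "spin": 0},
    {"jaw": 0.035, "translation": [0, 0, 0], "spin": 0},
    {"jaw": 0.035, "translation": [0, 0, 0], "spin": 0},
    {"jaw": 0.035, "translation": [0, 0, 0], "spin": 0},
    {"jaw": 0.035, "translation": [0, 0, 0], "spin": 0},
    {"jaw": 0.035, "translation": [0, 0, 0], "spin": 0},
    {"jaw": 0.035, "translation": [0, 0, 0], "spin": 0},
    {"jaw": 0.035, "translation": [0, 0, 0], "spin": 0},
  ],
)

```text
time: 16.07
tool_pos: [367.3, 234.6, 23.0]
tcp_rot: [-180.0, -0.2, 18.8]
ft_force: [-1.3, -1.4, 7.1]
finger_gap: 42.3
grip_force: 25.1
```

Request:
carry_out(
  commands=[
    {"jaw": 0.035, "translation": [0, 0, -0.01], "spin": 0},
    {"jaw": 0.035, "translation": [0, 0, -0.03], "spin": 0},
    {"jaw": 0.035, "translation": [0, 0, -0.035], "spin": 0},
    {"jaw": 0.035, "translation": [0, 0, -0.035], "spin": 0},
    {"jaw": 0.035, "translation": [0, 0, -0.025], "spin": 0},
    {"jaw": 0.035, "translation": [0.0042, 0.0122, -0.005], "spin": 0},
    {"jaw": 0.035, "translation": [0.0084, 0.0243, 0], "spin": 0},
    {"jaw": 0.035, "translation": [0.0126, 0.0365, 0], "spin": 0},
  ],
)

```text
time: 16.73
tool_pos: [413.8, 174.1, 163.9]
tcp_rot: [-180.0, -0.2, 19.0]
ft_force: [0.2, 0.1, 0.1]
finger_gap: 42.6
grip_force: 25.5
```

Request:
carry_out(
  commands=[
    {"jaw": 0.035, "translation": [0.0136, 0.0395, 0], "spin": 0},
    {"jaw": 0.035, "translation": [0.0136, 0.0395, 0], "spin": 0},
    {"jaw": 0.035, "translation": [0.0136, 0.0395, 0], "spin": 0},
    {"jaw": 0.035, "translation": [0.0136, 0.0395, 0], "spin": 0},
    {"jaw": 0.035, "translation": [0.0126, 0.0365, 0], "spin": 0},
    {"jaw": 0.035, "translation": [0.0084, 0.0243, 0], "spin": 0},
    {"jaw": 0.035, "translation": [0.0042, 0.0122, 0], "spin": 0},
    {"jaw": 0.035, "translation": [0, 0, 0], "spin": 0},
  ],
)

```text
time: 17.4
tool_pos: [564.0, -22.1, 162.2]
tcp_rot: [180.0, -0.0, 18.6]
ft_force: [-0.3, 0.3, -0.4]
finger_gap: 41.9
grip_force: 25.6
```

```bash
python3 - <<'E'
from h import *
for n in ["side","scene","wrist"]:
    p=r.snapshot(n);print(n);see(p,["core_post","bottle_nest"])
    if n!="side": cv2.imwrite(f"pics/{n}6.png",p["pixels"])
togo(563,-20,34)
E
```

```text
side
core_post 0.94 [316. 243.] [563.2 -27.4]
core_post 0.67 [339. 263.] [508.7  57.3]
bottle_nest 0.83 [358. 232.] [475.2 -94.4]
scene
core_post 0.86 [314. 278.] [567.7 -18.2]
bottle_nest 0.67 [313. 278.] [564.6 -19.2]
wrist
core_post 0.8 [332. 219.] [564.2 -23.3]
bottle_nest 0.55 [194. 252.] [506.2  66.1]
at [562.6 -19.  161.5] rot [ 1.800e+02 -1.000e-02  1.886e+01] t 17.85 gap 42.2 grip 25.6 F [-0.5 -0.3 -0.8] togo(mm,tool) [1.000e-01 1.100e+00 1.275e+02] rows 3.1
```

View pics/wrist6.png

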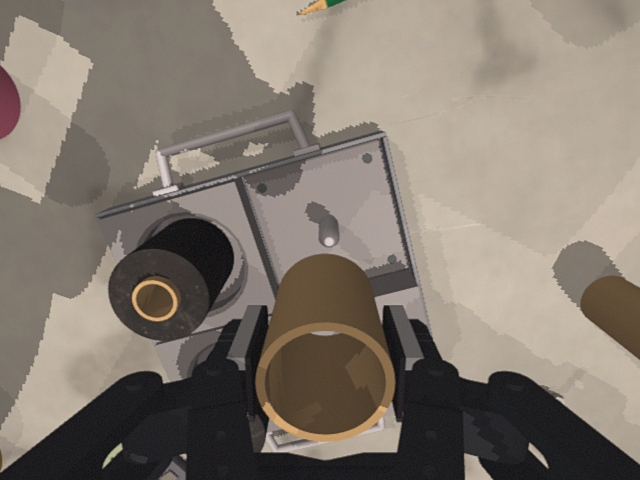

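The wrist view shows the core in the grip, ahead of it the post tip at (331,241) with its base near (328,217), and roll 1 in its nest at left.

```bash
python3 - <<'E'
from h import *
p=r.snapshot("wrist")
x=ray(p,(330.5,241),53);print("tip",x,"base",ray(p,(329,219),11)); 
print("held bottom ellipse guess: proj core bottom", proj(p,(562.6,-19.5,140)))
togo(x[0],x[1],34)
E
```

```text
tip [562.4 -22.9] base [565.5 -21.3]
held bottom ellipse guess: proj core bottom [325.9 299. ]
at [562.6 -19.2 161.5] rot [ 1.800e+02 -1.000e-02  1.884e+01] t 17.9 gap 42.2 grip 25.6 F [-0.8  0.1 -0.6] togo(mm,tool) [ -1.4   3.5 127.5] rows 3.1
```

Request:
carry_out(
  commands=[
    {"jaw": 0.035, "translation": [0, 0.0023, 0.015], "spin": 0},
    {"jaw": 0.035, "translation": [0, 0, 0.025], "spin": 0},
    {"jaw": 0.035, "translation": [0, 0, 0.02], "spin": 0},
    {"jaw": 0.035, "translation": [0, 0, 0.012], "spin": 0},
    {"jaw": 0.035, "translation": [0, 0, 0.005], "spin": 0},
    {"jaw": 0.035, "translation": [0, 0, 0], "spin": 0},
    {"jaw": 0.035, "translation": [0, 0, 0], "spin": 0},
    {"jaw": 0.035, "translation": [0, 0, 0], "spin": 0},
  ],
)

```text
time: 18.57
tool_pos: [564.7, -22.1, 85.9]
tcp_rot: [179.9, -0.1, 18.8]
ft_force: [-0.2, -0.3, -0.2]
finger_gap: 42.3
grip_force: 25.6
```

Request:
carry_out(
  commands=[
    {"jaw": 0.035, "translation": [0, 0, 0.008], "spin": 0},
    {"jaw": 0.035, "translation": [0, 0, 0.01], "spin": 0},
    {"jaw": 0.035, "translation": [0, 0, 0.01], "spin": 0},
    {"jaw": 0.035, "translation": [0, 0, 0.009], "spin": 0},
    {"jaw": 0.035, "translation": [0, 0, 0.006], "spin": 0},
    {"jaw": 0.035, "translation": [0, 0, 0.004], "spin": 0},
    {"jaw": 0.035, "translation": [0, 0, 0.001], "spin": 0},
    {"jaw": 0.035, "translation": [0, 0, 0], "spin": 0},
  ],
)

```text
time: 19.23
tool_pos: [563.3, -22.0, 35.8]
tcp_rot: [-180.0, 0.0, 18.8]
ft_force: [-0.2, 1.0, -0.1]
finger_gap: 42.4
grip_force: 25.6
```

```bash
python3 - <<'E'
from h import *
p=r.snapshot("side");q=r.snapshot("scene")
f=lambda a,c,w:cv2.resize(a[c[1]-w*3//4:c[1]+w*3//4,c[0]-w:c[0]+w],(400,300))
cv2.imwrite("pics/c7.png",np.hstack([f(p["pixels"],(330,240),60),f(q["pixels"],(310,265),60)]))
togo(563,-21.5,34)
E
```

```text
at [563.9 -22.1  36.7] rot [ 1.7999e+02 -3.0000e-02  1.8780e+01] t 19.33 gap 42.4 grip 25.6 F [-0.8  0.2  0.6] togo(mm,tool) [-0.7 -0.8  2.7] rows 0.1
```

View pics/c7.png

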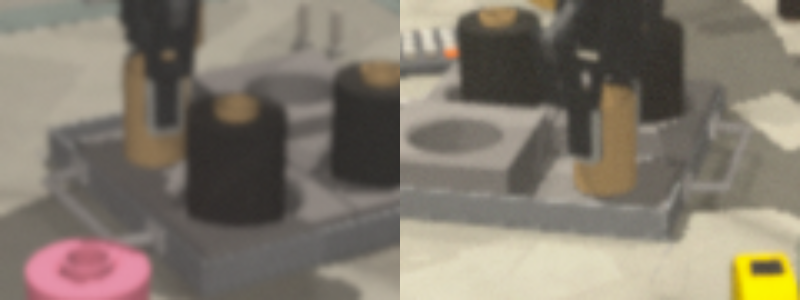

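Both views show the core over the post, nearly on the plate. Releasing and going for the bottle.

Request:
carry_out(
  commands=[
    {"jaw": 0.035, "translation": [0, 0, 0.002], "spin": 0},
    {"jaw": 0.065, "translation": [0, 0, 0], "spin": 0},
    {"jaw": 0.065, "translation": [0, 0, 0], "spin": 0},
    {"jaw": 0.065, "translation": [0, 0, 0], "spin": 0},
    {"jaw": 0.065, "translation": [0, 0, 0], "spin": 0},
    {"jaw": 0.065, "translation": [0, 0, -0.02], "spin": 0},
    {"jaw": 0.065, "translation": [0, 0, -0.04], "spin": 0},
    {"jaw": 0.065, "translation": [0, 0, -0.04], "spin": 0},
  ],
)

```text
time: 20.0
tool_pos: [561.6, -21.8, 133.4]
tcp_rot: [-179.9, 0.2, 18.8]
ft_force: [0.6, -0.7, 1.0]
finger_gap: 65.1
grip_force: 0.0
```

Request:
carry_out(
  commands=[
    {"jaw": 0.085, "translation": [0, 0, -0.038], "spin": 0},
    {"jaw": 0.085, "translation": [-0.0078, -0.0316, 0], "spin": 0},
    {"jaw": 0.085, "translation": [-0.0078, -0.0316, 0], "spin": 0},
    {"jaw": 0.085, "translation": [-0.0078, -0.0316, 0], "spin": 0},
    {"jaw": 0.085, "translation": [-0.0078, -0.0316, 0], "spin": 0},
    {"jaw": 0.085, "translation": [-0.0078, -0.0316, 0], "spin": 0},
    {"jaw": 0.085, "translation": [-0.0078, -0.0316, 0], "spin": 0},
    {"jaw": 0.085, "translation": [-0.0078, -0.0316, 0], "spin": 0},
  ],
)

```text
time: 20.67
tool_pos: [439.7, 170.9, 172.5]
tcp_rot: [-180.0, -0.0, 18.8]
ft_force: [-0.1, 0.0, 0.1]
finger_gap: 85.1
grip_force: 0.0
```

Request:
carry_out(
  commands=[
    {"jaw": 0.085, "translation": [0.0204, -0.0258, 0], "spin": 0},
    {"jaw": 0.085, "translation": [0.0204, -0.0258, 0], "spin": 0},
    {"jaw": 0.085, "translation": [0.0204, -0.0258, 0], "spin": 0},
    {"jaw": 0.085, "translation": [0.0204, -0.0258, 0], "spin": 0},
    {"jaw": 0.085, "translation": [0.0204, -0.0258, 0], "spin": 0},
    {"jaw": 0.085, "translation": [0, 0, 0], "spin": 0},
    {"jaw": 0.085, "translation": [0, 0, 0], "spin": 0},
    {"jaw": 0.085, "translation": [0, 0, 0], "spin": 0},
  ],
)

```text
time: 21.33
tool_pos: [495.4, 324.5, 171.9]
tcp_rot: [180.0, 0.1, 18.8]
ft_force: [0.3, -0.5, 1.3]
finger_gap: 84.9
grip_force: 0.0
```

```bash
python3 - <<'E'
from h import *
p=r.snapshot("wrist");cv2.imwrite("pics/w8.png",p["pixels"])
see(p,["bottle"]); togo(528,340,33)
E
```

```text
bottle 0.7 [326. 165.] [531.  335.5]
at [495.6 323.9 172.4] rot [179.99   0.    18.74] t 21.43 gap 85.3 grip 0.0 F [-0.4  0.3 -0.1] togo(mm,tool) [ 35.9  -4.8 139.4] rows 3.5
```

View pics/w8.png

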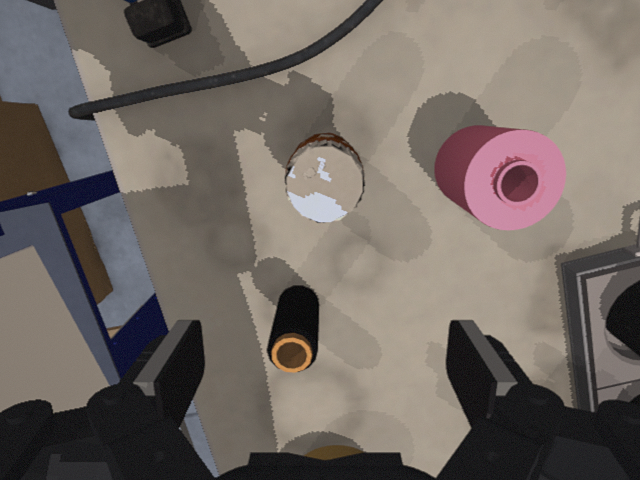

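The wrist view shows the bottle cap at (325,181), the spent ribbon at (292,350), and the pink decoy at (515,180), all clear of the fingers' path.

```bash
python3 - <<'E'
from h import *
p=r.snapshot("wrist")
x=ray(p,(325,181),85);print("cap",x)
togo(x[0],x[1],35)
E
```

```text
cap [532.9 336.3]
at [495.7 323.8 172.6] rot [ 1.7999e+02 -1.0000e-02  1.8720e+01] t 21.48 gap 84.8 grip 0.0 F [ 0.7  0.4 -1.2] togo(mm,tool) [3.930e+01 1.000e-01 1.376e+02] rows 3.5
```

Request:
carry_out(
  commands=[
    {"jaw": 0.085, "translation": [0.0385, 0, 0], "spin": 0},
    {"jaw": 0.085, "translation": [0, 0, 0.025], "spin": 0},
    {"jaw": 0.085, "translation": [0, 0, 0.035], "spin": 0},
    {"jaw": 0.085, "translation": [0, 0, 0.035], "spin": 0},
    {"jaw": 0.085, "translation": [0, 0, 0.025], "spin": 0},
    {"jaw": 0.085, "translation": [0, 0, 0.012], "spin": 0},
    {"jaw": 0.085, "translation": [0, 0, 0.006], "spin": 0},
    {"jaw": 0.085, "translation": [0, 0, 0], "spin": 0},
  ],
  squeeze=40,
)

```text
time: 22.15
tool_pos: [531.8, 336.5, 33.8]
tcp_rot: [180.0, 0.1, 18.7]
ft_force: [0.8, 0.4, -0.0]
finger_gap: 85.0
grip_force: 0.0
```

Request:
carry_out(
  commands=[
    {"jaw": 0.038, "translation": [0, 0, 0], "spin": 0},
    {"jaw": 0.038, "translation": [0, 0, 0], "spin": 0},
    {"jaw": 0.038, "translation": [0, 0, 0], "spin": 0},
    {"jaw": 0.038, "translation": [0, 0, 0], "spin": 0},
    {"jaw": 0.038, "translation": [0, 0, 0], "spin": 0},
    {"jaw": 0.038, "translation": [0, 0, 0], "spin": 0},
    {"jaw": 0.038, "translation": [0, 0, 0], "spin": 0},
    {"jaw": 0.038, "translation": [0, 0, 0], "spin": 0},
  ],
)

```text
time: 22.82
tool_pos: [533.7, 338.0, 36.7]
tcp_rot: [-180.0, -0.2, 18.8]
ft_force: [-1.1, -1.0, 5.5]
finger_gap: 43.8
grip_force: 41.3
```

Request:
carry_out(
  commands=[
    {"jaw": 0.038, "translation": [0, 0, -0.01], "spin": 0},
    {"jaw": 0.038, "translation": [0, 0, -0.03], "spin": 0},
    {"jaw": 0.038, "translation": [0, 0, -0.035], "spin": 0},
    {"jaw": 0.038, "translation": [0, 0, -0.035], "spin": 0},
    {"jaw": 0.038, "translation": [0, 0, -0.03], "spin": 0},
    {"jaw": 0.038, "translation": [-0.014, 0.0128, 0], "spin": 0},
    {"jaw": 0.038, "translation": [-0.021, 0.0191, 0], "spin": 0},
    {"jaw": 0.038, "translation": [-0.028, 0.0255, 0], "spin": 0},
  ],
)

```text
time: 23.48
tool_pos: [491.4, 263.3, 176.2]
tcp_rot: [-180.0, -0.2, 18.9]
ft_force: [0.1, -0.8, -0.7]
finger_gap: 43.8
grip_force: 41.1
```

Request:
carry_out(
  commands=[
    {"jaw": 0.038, "translation": [-0.028, 0.0255, 0], "spin": 0},
    {"jaw": 0.038, "translation": [-0.0253, 0.023, 0], "spin": 0},
    {"jaw": 0.038, "translation": [-0.0239, 0.0217, 0], "spin": 0},
    {"jaw": 0.038, "translation": [-0.0051, 0.0298, 0], "spin": 0},
    {"jaw": 0.038, "translation": [-0.0063, 0.0373, 0], "spin": 0},
    {"jaw": 0.038, "translation": [-0.0063, 0.0373, 0], "spin": 0},
    {"jaw": 0.038, "translation": [-0.0063, 0.0373, 0], "spin": 0},
    {"jaw": 0.038, "translation": [-0.0055, 0.0323, 0], "spin": 0},
  ],
)

```text
time: 24.15
tool_pos: [468.6, -5.2, 175.5]
tcp_rot: [179.9, -0.1, 18.8]
ft_force: [2.0, 0.9, -1.5]
finger_gap: 43.7
grip_force: 41.1
```

Request:
carry_out(
  commands=[
    {"jaw": 0.038, "translation": [-0.0051, 0.0298, 0], "spin": 0},
    {"jaw": 0.038, "translation": [-0.0042, 0.0249, 0], "spin": 0},
    {"jaw": 0.038, "translation": [-0.0034, 0.0199, 0], "spin": 0},
    {"jaw": 0.038, "translation": [0, 0, 0], "spin": 0},
    {"jaw": 0.038, "translation": [0, 0, 0], "spin": 0},
    {"jaw": 0.038, "translation": [0, 0, 0], "spin": 0},
    {"jaw": 0.038, "translation": [0, 0, 0], "spin": 0},
    {"jaw": 0.038, "translation": [0, 0, 0], "spin": 0},
  ],
)

```text
time: 24.82
tool_pos: [480.5, -76.7, 174.4]
tcp_rot: [-180.0, -0.0, 18.9]
ft_force: [0.5, -0.5, -1.5]
finger_gap: 43.9
grip_force: 41.2
```

```bash
python3 - <<'E'
from h import *
for n in ["side","wrist"]:
    p=r.snapshot(n);print(n);see(p,["bottle_nest"])
cv2.imwrite("pics/w9.png",p["pixels"])
togo(480,-79,44)
E
```

```text
side
bottle_nest 0.61 [357. 233.] [477.4 -90.4]
wrist
bottle_nest 0.69 [328. 215.] [481.  -79.5]
at [480.6 -77.2 174.3] rot [180.    -0.    18.84] t 25.02 gap 43.6 grip 41.2 F [ 0.2 -0.3 -1.1] togo(mm,tool) [ -1.2   1.6 130.3] rows 3.2
```

View pics/w9.png

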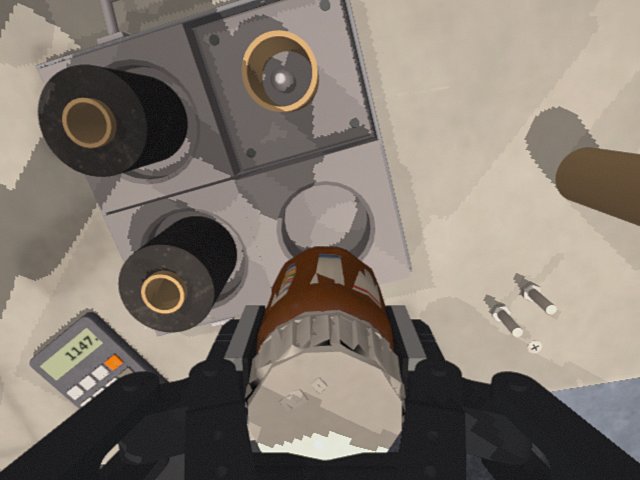

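The wrist view shows the core around the post at (280,72), both rolls upright in their nests, and the bottle in the grip just over its nest at (326,225). Lowering.

Request:
carry_out(
  commands=[
    {"jaw": 0.038, "translation": [0, 0.002, 0.015], "spin": 0},
    {"jaw": 0.038, "translation": [0, 0, 0.03], "spin": 0},
    {"jaw": 0.038, "translation": [0, 0, 0.03], "spin": 0},
    {"jaw": 0.038, "translation": [0, 0, 0.022], "spin": 0},
    {"jaw": 0.038, "translation": [0, 0, 0.014], "spin": 0},
    {"jaw": 0.038, "translation": [0, 0, 0.009], "spin": 0},
    {"jaw": 0.038, "translation": [0, 0, 0.006], "spin": 0},
    {"jaw": 0.038, "translation": [0, 0, 0.002], "spin": 0},
  ],
)

```text
time: 25.68
tool_pos: [481.0, -79.4, 45.8]
tcp_rot: [-180.0, 0.0, 18.8]
ft_force: [0.0, 0.1, -1.4]
finger_gap: 43.9
grip_force: 41.2
```

```bash
python3 - <<'E'
from h import *
p=r.snapshot("side");q=r.snapshot("scene")
f=lambda a,c,w:cv2.resize(a[c[1]-w*3//4:c[1]+w*3//4,c[0]-w:c[0]+w],(400,300))
cv2.imwrite("pics/c10.png",np.hstack([f(p["pixels"],(345,235),60),f(q["pixels"],(285,258),60)]))
togo(481,-79,44)
E
```

```text
at [481.7 -79.6  46.9] rot [ 1.7997e+02 -4.0000e-02  1.8790e+01] t 25.78 gap 43.5 grip 41.2 F [ 0.   0.1 -1.3] togo(mm,tool) [-0.5 -0.8  2.9] rows 0.1
```

View pics/c10.png

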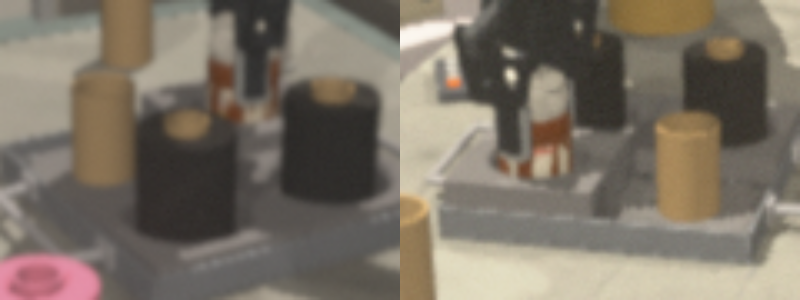

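The bottle is inside its nest, and the rolls and core are standing. Releasing and withdrawing.

Request:
carry_out(
  commands=[
    {"jaw": 0.038, "translation": [0, 0, 0.002], "spin": 0},
    {"jaw": 0.065, "translation": [0, 0, 0], "spin": 0},
    {"jaw": 0.065, "translation": [0, 0, 0], "spin": 0},
    {"jaw": 0.065, "translation": [0, 0, 0], "spin": 0},
    {"jaw": 0.065, "translation": [0, 0, 0], "spin": 0},
    {"jaw": 0.065, "translation": [0, 0, -0.015], "spin": 0},
    {"jaw": 0.065, "translation": [0, 0, -0.035], "spin": 0},
    {"jaw": 0.065, "translation": [0, 0, -0.04], "spin": 0},
  ],
)

```text
time: 26.45
tool_pos: [478.9, -78.9, 132.8]
tcp_rot: [-179.8, 0.3, 18.8]
ft_force: [0.7, -0.2, 0.6]
finger_gap: 65.1
grip_force: 0.0
```

Request:
carry_out(
  commands=[
    {"jaw": 0.065, "translation": [0, 0, -0.04], "spin": 0},
    {"jaw": 0.065, "translation": [0, 0, -0.03], "spin": 0},
    {"jaw": 0.065, "translation": [-0.02, 0, -0.015], "spin": 0},
    {"jaw": 0.065, "translation": [-0.02, 0, 0], "spin": 0},
    {"jaw": 0.065, "translation": [0, 0, 0], "spin": 0},
    {"jaw": 0.065, "translation": [0, 0, 0], "spin": 0},
    {"jaw": 0.065, "translation": [0, 0, 0], "spin": 0},
    {"jaw": 0.065, "translation": [0, 0, 0], "spin": 0},
  ],
)

```text
time: 27.12
tool_pos: [443.5, -92.2, 218.8]
tcp_rot: [-180.0, 0.0, 18.8]
ft_force: [-0.8, -0.8, -0.2]
finger_gap: 65.0
grip_force: 0.0
```

```bash
python3 - <<'E'
from h import *
q=r.snapshot("scene");p=r.snapshot("wrist")
cv2.imwrite("pics/c11.png",np.hstack([cv2.resize(p["pixels"],(400,300)),cv2.resize(q["pixels"][180:345,190:410],(400,300))]))
togo(481,-79,44)
E
```

```text
at [443.5 -92.2 218.7] rot [-1.7996e+02  5.0000e-02  1.8800e+01] t 27.22 gap 65.1 grip 0.0 F [-0.2 -0.4 -0.3] togo(mm,tool) [ 39.8  -0.4 174.7] rows 4.4
```

View pics/c11.png

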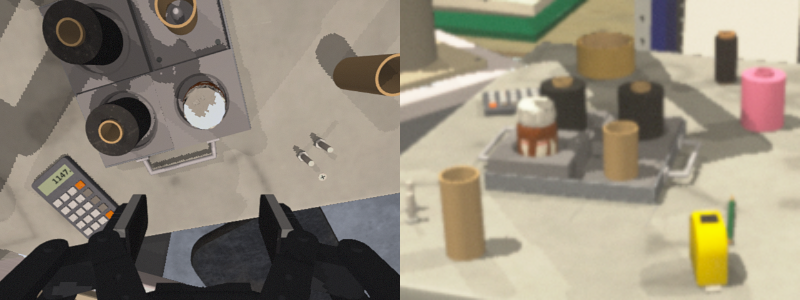

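All four are seated upright: the bottle at (203,105) and the rolls and core in place in the left panel. The long core and spent ribbon haven't moved, and the gripper is clear.

```bash
python3 -c "
from bench import r
print(r.hand_in())"
```

```text
the job is handed in; nothing more can be done
None
```

The caddy is stocked and the job handed in, about 27 s of the 112 s used: both full rolls stand in the large nests, the short core is over the post, the bottle is in its nest, and the long core and spent ribbon were left where they stood.

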